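# Close the test fixture on its circuit board

## Robot

A 7-joint arm with a two-finger parallel gripper is mounted at the origin on a cart in front of the work surface, level with it; the furniture and walls round the work are solid. World frame = base frame: x ahead of the robot, y to its left, z up, the work surface at z = 0. Lengths are in m, angles in rad, forces in N, time in s.
With the tool pointing down it reaches from about 0.4 to 0.875 m from the base axis. Payload 19.3 kg.
Tool frame: the origin (TCP) lies between the finger pads; the fingertips stand 25 mm ahead of it and the grasp point (between the pads) lies 6 mm ahead of it (tips_ahead is the distance from the TCP to the fingertips, in m); z points along the fingers, y is the line along which they close (so a half turn about z gives the same grasp; the last joint's range is limited). The gripper opens to 85 mm and grips with 20 to 120 N. Pads are 22 mm wide; open, the fingers measure 114 mm over their backs; the gripper's body (76 mm by 85 mm) begins 54 mm behind the grasp point. The pads swing forward as they close: fully open they stand 13 mm farther back than shut.
Start: joints at [1.274, 0.521, -0.036, 1.599, 0.021, 1.021, -0.113], TCP at [0.141, -0.609, 0.256] pointing down, gripper open.
Joint ranges: [-2.91, 2.91], [-0.3, 2.13], [-1.5, 1.42], [0.17, 2.43], [-1.26, 4.41], [0.16, 1.93], [-2.52, 2.52]. Speed limits (rad/s): [1.89, 1.89, 2.39, 2.39, 3.01, 3.01, 3.01].

## Interface

Orientations are given as a rotation vector (axis times angle).
In Python, from rig import * gives the robot as it stands. The module is installed in compiled form; this text tells all that it offers.
- The arm moves only by the tool send_rows, never from a script. Its argument "commands" is a list that holds one entry, the list of rows, each a list of 6 numbers: the shift along the tool's x, y, z in cm, then the turn, a rotation vector about the tool's x, y, z in rad. A call has 1 to 5 rows; each row shifts and turns the commanded pose from where the row before left it, along the tool's axes as they then stand; what a row does not reach is not made up. A row lasts 1/8 s, in which the tool goes at most 62.5 mm and 10.7 degrees, less where a joint would pass 70% of its speed; a pose out of reach is approached as far as the arm can. A call is refused whole if a number of a shift passes 6.25 or a number of a turn 0.188, either way. A call with a gripper value outside its range is refused whole. "gripper" is the opening, from -1 (shut) to 1 (fully open), set as the call begins (left out, the last holds). The fingers move at their own pace and stop on an object; the grip force is fixed at half the most. Time passes only in rows, so rows that do not move let the fingers close. It gives the time, the measured TCP pose, the force, the opening and the grip force at its end, in the units of the state.
- get_state(): the state, without advancing time (a new reading comes with each control period).
- read_camera(name): name is "side" or "top"; returns the picture (480x640x3 uint8, red, green, blue); there is no depth.
- camera_model(name): a dict with "camera_matrix" (3x3 intrinsics, pixels), "D" ([k1, k2, p1, p2, k3] as OpenCV has them; the pictures are not rectified), "xyz" and "rotation" of the camera in the world. Camera axes: x right, y down, z forward; pixel columns grow to the right and rows downward; lengths in m; the calibration is good to about 2 mm. A picture is of the moment at which its call begins. camera_model takes no time and is no camera call.
- finish_job(): hands the job in; it is judged then, once.
The state is a dict: "clock": time; "q": joint angles; "joint_vel": joint speeds; "effort": joint torques, N m; "tool_pos": TCP position; "tool_rot": TCP orientation; "ft_force": force on the tool from outside, world axes, zero at the start; "ft_torque": the same for the moment, N m; "opening": finger opening in m; "grasp_force": force on a finger pad.
Only numpy, scipy, OpenCV 4.12 (cv2) and the standard library are available. Lean on these libraries where they do the work, as an engineer would, in place of code of your own. Each camera call takes 0.05 s, during which the arm holds its last target. There are 200 camera calls.

## Task

Two board test fixtures stand open on the desk. By its bar handle, lower the hinged cover of the fixture that has the green circuit board in it gently all the way down onto its stops, without letting it drop, and let go. Leave the empty fixture's cover standing open.

Things in the scene. Friction and masses are not known exactly. Their poses are not given: they have to be found in the camera images.
- board_fixture: test fixture holding the green circuit board, fixed to the desk, at the left or right: aluminium nest on a black base, 130 front to back, 140 wide, 38 high. Origin: centre of its underside; x points level from its front (robot side) to the hinge at the back, y along the hinge. An identical one without a board stands beside it
- board_cover (a joint): hinge angle of its cover: 0 = closed, level on a hard stop; grows as it opens; starts at 1.15 to 1.35 (1.57 is upright). Friction holds the cover (0.5 kg) above about 1.1 rad; lower down it falls shut if not held. Cover: aluminium frame 8 thick with a clear window. Hinge axis: 68 mm behind the fixture's origin, 44 mm above the desk
- board_handle (a point): centre of the cover's handle: round dark bar, 10 dia, 84 long, parallel to the hinge. Measured from the hinge axis at angle q, back = -0.166 cos q + 0.034 sin q, up = 0.166 sin q + 0.034 cos q (m); 78 mm above the desk when closed. It stands 34 beyond the cover's front edge and 30 over its top face: fingers can straddle it from above, and it can turn between them
- empty_cover (a joint): hinge angle of the cover of the other, empty fixture; same meaning; starts at 1.15 to 1.35 and has to stay up

How it is judged:
By the outcome, as a careful person would: the job done as asked, in the order asked, and still so for the second after the job is handed in, with the robot touching nothing.
It also fails if it takes over 40 s, if anything falls off the work surface, if the arm or the gripper's body presses on something with over 40 N, if the wrist force passes 120 N, or if a joint passes its speed limit or range.

## Working session

There is one attempt and no reset: what is moved stays moved. The work goes in short steps, Python scripts to look and compute and a tool call to move; the robot and the scene stay as the last step left them, time stands still between calls to the robot, and variables do not carry over. Pictures are saved under pics/ and viewed, at most 10 in all, crops included, and the job is handed in when it is done.

Besides the shell and the picture viewer there is one more tool, called as name(argument=value, ...) on one line, values as JSON. send_rows: Moves the arm, as the interface text tells. Its arguments: {"type":"object","properties":{"commands":{"type":"array"},"gripper":{"type":"number"}},"required":["commands"]}

```bash
mkdir -p pics
python3 - <<'E'
from rig import *
import cv2
for n in("side","top"):
    cv2.imwrite(f"pics/{n}0.png",read_camera(n)[:,:,::-1]); m=camera_model(n); print(n,m)
s=get_state();print(s)
E
```

```text
side {'camera_matrix': array([[571.43262232,   0.        , 323.9698829 ],
       [  0.        , 571.43262232, 231.56426336],
       [  0.        ,   0.        ,   1.        ]]), 'D': array([-0.10614695,  0.        ,  0.        ,  0.        ,  0.        ]), 'xyz': array([ 0.22357766, -0.4194967 ,  0.60760332]), 'rotation': array([-2.21034839,  0.54136218, -0.26066323])}
top {'camera_matrix': array([[581.98878637,   0.        , 315.07636548],
       [  0.        , 581.98878637, 241.7447717 ],
       [  0.        ,   0.        ,   1.        ]]), 'D': array([-0.1167229,  0.       ,  0.       ,  0.       ,  0.       ]), 'xyz': array([0.39582652, 0.16304258, 0.9173958 ]), 'rotation': array([-2.16312834,  2.12035608, -0.19934914])}
{'clock': 0.1, 'q': array([ 1.27379648,  0.5219181 , -0.03633054,  1.59992353,  0.02120886,
        1.02110465, -0.11281426]), 'joint_vel': array([-0.00033516, -0.00220277,  0.0021375 , -0.00129834,  0.00041052,
       -0.00100836,  0.00068694]), 'effort': array([ 2.47418437e-03, -9.28494716e+01,  1.98345155e+00, -3.70521176e+01,
        1.80934626e-02,  5.37171029e-03,  7.13399140e-05]), 'tool_pos': array([ 0.14044784, -0.60874493,  0.25581571]), 'tool_rot': array([-3.12047282e+00, -3.55356961e-01,  2.85742585e-04]), 'ft_force': array([ 0.18101397, -0.47427576, -0.63488839]), 'ft_torque': array([-0.00733864, -0.02856212, -0.04411208]), 'grasp_force': 0.0, 'opening': 0.08538190262790685}
```

View pics/side0.png

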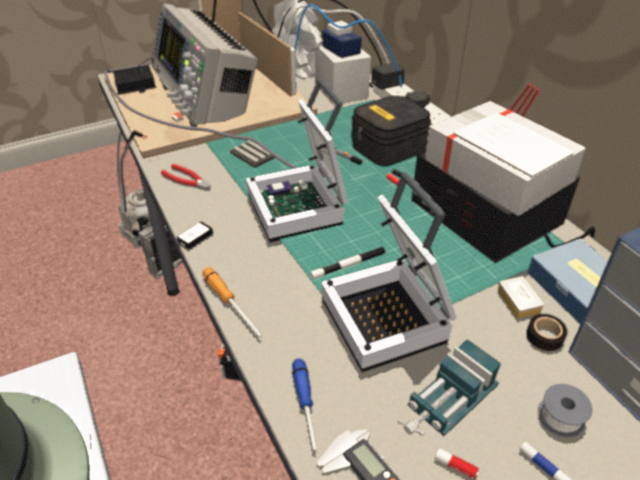

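View pics/top0.png

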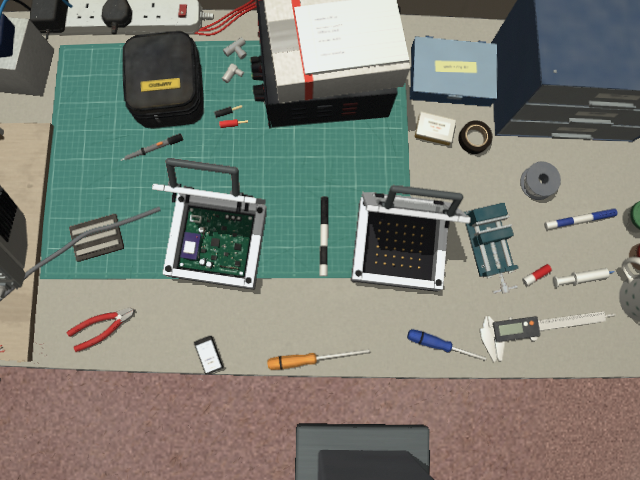

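The board fixture is the left one in both views: top view around (215,240), handle bar at (205,165). In the side view its handle is near (325,95). I'll zoom in to pick precise points.

Run:
```python
import cv2,numpy as np
def z(f,x,y,w,h,s,o):
    a=cv2.imread(f)[y:y+h,x:x+w]; a=cv2.resize(a,None,fx=s,fy=s,interpolation=cv2.INTER_CUBIC)
    for i in range(0,w,10): cv2.putText(a,str(x+i),(i*s,8),0,.3,(0,0,255)) if i%20==0 else 0; cv2.line(a,(i*s,8),(i*s,14),(0,0,255),1)
    for i in range(0,h,10): cv2.putText(a,str(y+i),(0,i*s+4),0,.3,(0,0,255)) if i%20==0 else 0; cv2.line(a,(22,i*s),(28,i*s),(0,0,255),1)
    cv2.imwrite(o,a)
z("pics/top0.png",145,150,140,145,4,"pics/t1.png"); z("pics/side0.png",235,70,130,145,4,"pics/s1.png")
```

```text
(no output)
```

View pics/t1.png

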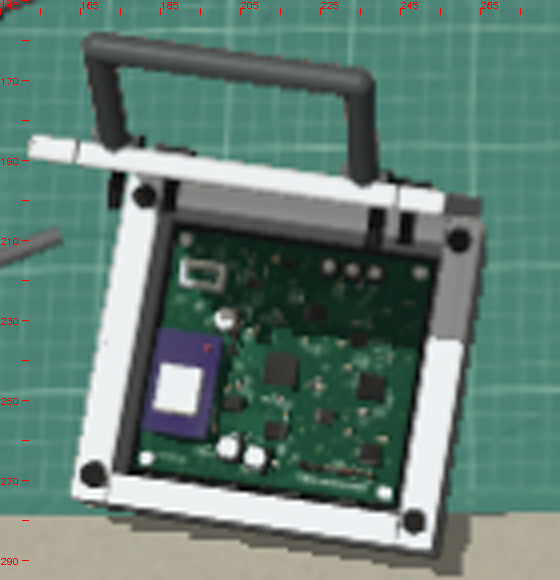

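View pics/s1.png

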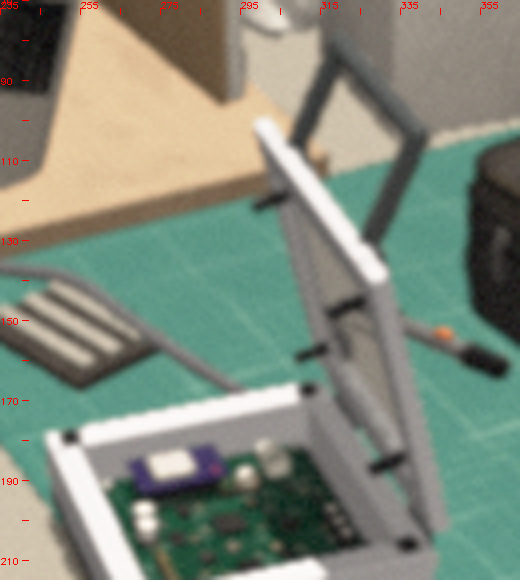

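```bash
cat > h.py <<'E'
import numpy as np,cv2
from rig import *
from scipy.optimize import least_squares
from scipy.spatial.transform import Rotation as R
def proj(n,P):
    m=camera_model(n);Rm=R.from_rotvec(m["rotation"]).as_matrix()
    return cv2.projectPoints((np.atleast_2d(P)-m["xyz"])@Rm,np.zeros(3),np.zeros(3),m["camera_matrix"],m["D"])[0][:,0]
def W(p,L):
    x,y,a=p[:3];c,s=np.cos(a),np.sin(a)
    return np.array([x+c*L[0]-s*L[1],y+s*L[0]+c*L[1],L[2]])
def hand(p,q,v=0): return W(p,[.068-.166*np.cos(q)+.034*np.sin(q),v,.044+.166*np.sin(q)+.034*np.cos(q)])
E
python3 - <<'E'
from h import *
def res(p):
    nest=lambda a,b:W(p,[a,b,.038]); q=p[3]
    T=[nest(-.065,.07),nest(-.065,-.07),nest(.065,-.07),hand(p,q,.042),hand(p,q,-.042)]
    S=[nest(-.065,.07),hand(p,q,.042),hand(p,q,-.042)]
    a=proj("top",T)-[[163.2,273],[254.2,288],[265.7,200],[165.7,160.8],[238.7,170]]
    b=proj("side",S)-[[247.5,179.2],[318.8,81],[341,104.7]]
    return np.r_[a.ravel(),b.ravel()]
r=least_squares(res,[.5,.3,0,1.25],loss="soft_l1");p=r.x
print(p.round(4));print(res(p).reshape(-1,2).round(1))
for q in (p[3],1.1,.8,.4,0): print(q.round(2) if q else 0,hand(p,q).round(4))
s=get_state();print(R.from_rotvec(s["tool_rot"]).as_matrix().round(3))
E
```

```text
[ 0.5492  0.3026 -0.1047  1.3274]
[[ 0.2 -0.1]
 [-0.1 -3.4]
 [ 0.1  1.6]
 [ 3.2  0.5]
 [-4.2 -0.8]
 [-0.4  0. ]
 [ 0.7  0.7]
 [-1.1 -0.4]]
1.33 [0.6099 0.2962 0.2133]Traceback (most recent call last):
  File "<stdin>", line 11, in <module>
AttributeError: 'float' object has no attribute 'round'
```

Run:
```python
from h import *
def res(p,h=.042):
    nest=lambda a,b:W(p,[a,b,.038]); q=p[3];h=p[4]
    T=[nest(-.065,.07),nest(-.065,-.07),nest(.065,-.07),hand(p,q,h),hand(p,q,-h)]
    S=[nest(-.065,.07),hand(p,q,h),hand(p,q,-h)]
    a=proj("top",T)-[[163.2,274],[254.2,287.5],[265.7,200],[165.7,160.8],[238.7,170]]
    b=proj("side",S)-[[247.5,179.2],[318.8,81],[341,104.7]]
    return np.r_[a.ravel(),b.ravel()]
r=least_squares(res,[.5,.3,0,1.25,.042]);p=r.x
print(p.round(4));print(res(p).reshape(-1,2).round(1))
np.save("p.npy",p)
for q in (p[3],1.1,.8,.4,0.): print(round(q,2),hand(p,q).round(4))
s=get_state();print(R.from_rotvec(s["tool_rot"]).as_matrix().round(3))
```

```text
[ 0.5483  0.3024 -0.106   1.3328  0.0465]
[[ 0.2 -0.5]
 [-0.1 -2.2]
 [ 0.3  2.2]
 [ 0.1  0.1]
 [-0.4 -0.3]
 [-0.8  0.2]
 [-0.2 -0.3]
 [ 0.2  0.9]]
1.33 [0.6098 0.2959 0.2133]
1.1 [0.5711 0.3    0.2074]
0.8 [0.5251 0.3049 0.1868]
0.4 [0.477 0.31  0.14 ]
0.0 [0.4508 0.3128 0.078 ]
[[ 0.974  0.225 -0.   ]
 [ 0.225 -0.974  0.001]
 [-0.    -0.001 -1.   ]]
```

Fit is good to about 1–2 px for the handle: bar centre ≈ (0.610, 0.296, 0.213), q≈1.33, fixture yaw −0.106. Next I need a small helper that works out rows in the tool's axes.

```bash
cat >> h.py <<'E'
def down(th): c,s=np.cos(th),np.sin(th); return R.from_matrix(np.array([[c,s,0],[s,-c,0],[0,0,-1]]))
def plan(*legs,start=None):
    "legs: (target xyz, target tool Rotation, rows)"
    s=get_state();p,r=start or (s["tool_pos"],R.from_rotvec(s["tool_rot"]))
    for t,rt,n in legs:
        for i in range(n):
            k=n-i;d=r.inv().apply((np.array(t)-p)/k)*100;w=(r.inv()*rt).as_rotvec()/k
            d=d.round(2);w=w.round(3);print([*map(float,d),*map(float,w)],end=",\n"if (i+1)%5==0 else ",")
            p=p+r.apply(d/100);r=r*R.from_rotvec(w)
        print("|",p.round(4))
YAW=np.pi/2-.106
E
python3 - <<'E'
from h import *
th=.228
plan(([.2,-.6,.43],down(th),4),([.5,-.3,.43],down(.6),8),([.61,.296,.43],down(YAW),12))
E
```

```text
[1.5, 0.12, -4.35, -0.0, 0.0, -0.0],[1.5, 0.12, -4.36, -0.0, 0.0, -0.0],[1.5, 0.12, -4.35, -0.0, 0.0, -0.001],[1.5, 0.11, -4.36, -0.001, 0.0, -0.0],| [ 0.2  -0.6   0.43]
[4.5, -2.81, -0.0, 0.0, 0.0, -0.047],[4.63, -2.59, -0.0, 0.0, 0.0, -0.046],[4.74, -2.38, -0.0, 0.0, 0.0, -0.047],[4.85, -2.15, -0.0, 0.0, 0.0, -0.046],[4.94, -1.92, -0.0, 0.0, 0.0, -0.047],
[5.02, -1.69, -0.0, 0.0, 0.0, -0.046],[5.1, -1.46, -0.0, 0.0, 0.0, -0.047],[5.16, -1.22, -0.0, 0.0, 0.0, -0.046],| [ 0.5  -0.3   0.43]
[3.56, -3.58, -0.0, -0.0, 0.0, -0.072],[3.81, -3.32, -0.0, -0.0, 0.0, -0.072],[4.04, -3.03, -0.0, -0.0, 0.0, -0.072],[4.24, -2.74, -0.0, -0.0, 0.0, -0.072],[4.43, -2.42, -0.0, -0.0, 0.0, -0.072],
[4.59, -2.1, -0.0, -0.0, 0.0, -0.072],[4.73, -1.76, -0.0, -0.0, 0.0, -0.072],[4.85, -1.42, -0.0, -0.0, 0.0, -0.072],[4.94, -1.06, -0.0, -0.0, 0.0, -0.072],[5.0, -0.71, -0.0, -0.0, 0.0, -0.072],
[5.04, -0.35, -0.0, -0.0, 0.0, -0.073],[5.05, 0.03, -0.01, -0.0, 0.0, -0.072],| [0.61  0.296 0.43 ]
```

send_rows(commands=[[[1.5, 0.1, -4.4, 0, 0, 0], [1.5, 0.1, -4.4, 0, 0, 0], [1.5, 0.1, -4.4, 0, 0, 0], [1.5, 0.1, -4.4, 0, 0, 0], [4.5, -2.8, 0, 0, 0, -0.047]]], gripper=1)

```text
clock: 0.72
tool_pos: [0.2368, -0.5636, 0.4346]
tool_rot: [3.109, 0.423, 0.001]
ft_force: [1.8, 0.5, -1.3]
opening: 0.0855
grasp_force: 0.0
```

send_rows(commands=[[[4.6, -2.6, 0, 0, 0, -0.047], [4.7, -2.4, 0, 0, 0, -0.047], [4.8, -2.2, 0, 0, 0, -0.047], [4.9, -1.9, 0, 0, 0, -0.047], [5.0, -1.7, 0, 0, 0, -0.047]]])

```text
clock: 1.35
tool_pos: [0.4239, -0.3731, 0.4321]
tool_rot: [-3.04, -0.793, 0.0]
ft_force: [0.8, -0.2, 0.4]
opening: 0.0855
grasp_force: 0.0
```

send_rows(commands=[[[5.1, -1.5, 0, 0, 0, -0.047], [5.2, -1.2, 0, 0, 0, -0.047], [3.6, -3.6, 0, 0, 0, -0.072], [3.8, -3.3, 0, 0, 0, -0.072], [4.0, -3.0, 0, 0, 0, -0.072]]])

```text
clock: 1.98
tool_pos: [0.5253, -0.1486, 0.4321]
tool_rot: [-2.88, -1.254, 0.001]
ft_force: [0.7, -0.0, -0.3]
opening: 0.0856
grasp_force: 0.0
```

send_rows(commands=[[[4.2, -2.7, 0, 0, 0, -0.072], [4.4, -2.4, 0, 0, 0, -0.072], [4.6, -2.1, 0, 0, 0, -0.072], [4.7, -1.8, 0, 0, 0, -0.072], [4.8, -1.4, 0, 0, 0, -0.072]]])

```text
clock: 2.6
tool_pos: [0.5699, 0.0982, 0.4321]
tool_rot: [-2.61, -1.749, 0.001]
ft_force: [0.5, -0.6, 0.3]
opening: 0.0856
grasp_force: 0.0
```

Run:
```python
from h import *
plan(([.61,.296,.33],down(YAW),5))
```

```text
[3.96, -0.76, 2.04, -0.0, 0.0, -0.057],[4.0, -0.53, 2.04, -0.0, 0.0, -0.057],[4.03, -0.31, 2.04, -0.0, 0.0, -0.057],[4.04, -0.08, 2.04, -0.0, 0.0, -0.056],[4.03, 0.16, 2.05, -0.0, 0.0, -0.057],
| [0.61  0.296 0.33 ]
```

send_rows(commands=[[[4.0, -0.8, 1.5, 0, 0, -0.057], [4.0, -0.5, 1.5, 0, 0, -0.057], [4.0, -0.3, 2.0, 0, 0, -0.057], [4.0, -0.1, 2.6, 0, 0, -0.057], [4.0, 0.2, 2.6, 0, 0, -0.057]]])

```text
clock: 3.22
tool_pos: [0.6107, 0.295, 0.3292]
tool_rot: [2.335, 2.101, -0.001]
ft_force: [0.8, -0.1, -0.6]
opening: 0.0853
grasp_force: 0.0
```

Run:
```python
from h import *
im=read_camera("side")[:,:,::-1];cv2.imwrite("pics/s2.png",cv2.resize(im[0:220,200:440],None,fx=3,fy=2.7*10/9,interpolation=2)[:600])
p=np.load("p.npy")
print(proj("side",[hand(p,p[3],.0465),hand(p,p[3],-.0465)]))
plan((hand(p,p[3])+[0,0,.006],down(YAW),5))
```

```text
[[318.58939524  80.68478063]
 [341.16959954 105.64309874]]
[-0.08, 0.03, 2.11, -0.001, 0.0, 0.002],[-0.08, 0.03, 2.11, -0.001, 0.0, 0.002],[-0.07, 0.03, 2.11, -0.001, 0.0, 0.002],[-0.08, 0.03, 2.12, -0.001, 0.0, 0.001],[-0.07, 0.03, 2.11, -0.001, 0.0, 0.002],
| [0.6098 0.2959 0.2193]
```

View pics/s2.png

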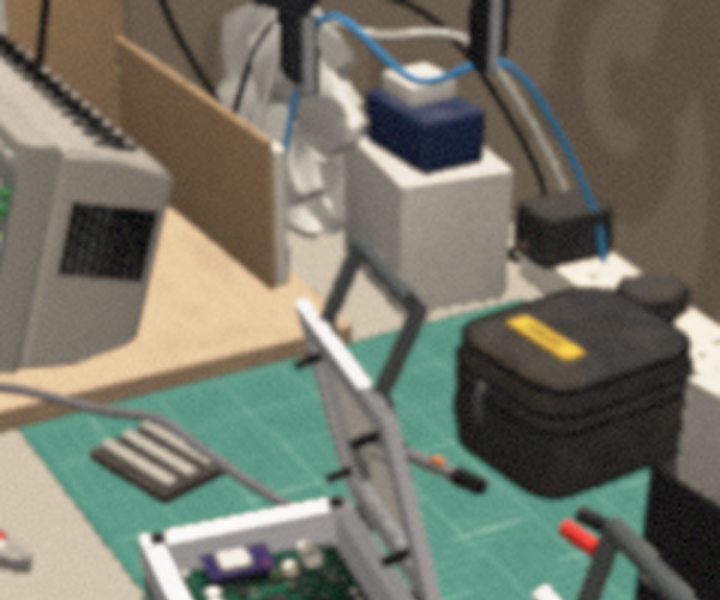

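The fingers stand either side of the bar, whose centre is at about crop (385,278), well below the tips. Descending to straddle it.

send_rows(commands=[[[-0.1, 0, 3, 0, 0, 0], [-0.1, 0, 3, 0, 0, 0], [-0.1, 0, 2.5, 0, 0, 0], [-0.1, 0, 1.7, 0, 0, 0], [0, 0.1, 0.8, 0, 0, 0]]])

```text
clock: 3.9
tool_pos: [0.6111, 0.2896, 0.2195]
tool_rot: [-2.337, -2.099, 0.001]
ft_force: [0.1, 0.5, -0.3]
opening: 0.0856
grasp_force: 0.0
```

send_rows(commands=[[[0, 0, 0, 0, 0, 0], [0, 0, 0, 0, 0, 0]]], gripper=-0.4)

```text
clock: 4.15
tool_pos: [0.6114, 0.2901, 0.2212]
tool_rot: [2.337, 2.099, 0.002]
ft_force: [-0.6, -0.1, 0.2]
opening: 0.0516
grasp_force: 0.0
```

Run:
```python
from h import *
a=cv2.resize(read_camera("top")[140:300,130:300,::-1],None,fx=3,fy=3,interpolation=2)
b=cv2.resize(read_camera("side")[60:220,230:370,::-1],None,fx=3,fy=3,interpolation=2)
cv2.imwrite("pics/c3.png",np.vstack([np.hstack([b,a[:480,:340]]) ]))
cv2.imwrite("pics/c3.png",cv2.resize(np.hstack([b,a]),None,fx=.85,fy=.85))
```

```text
(no output)
```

View pics/c3.png

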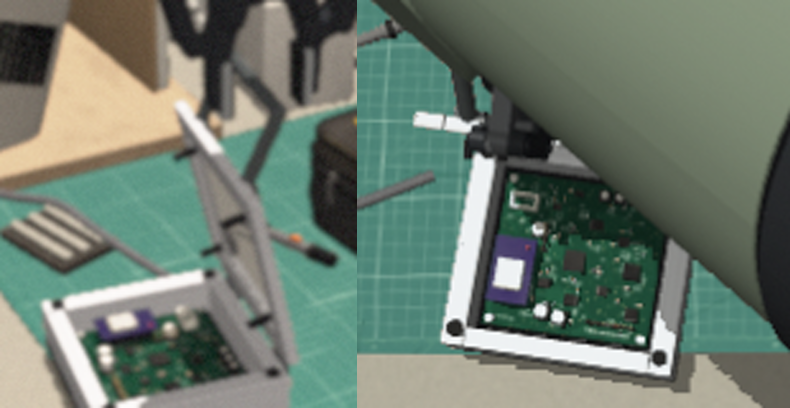

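The bar lies between the fingers in both views. Closing on it, with a few mm of lowering.

send_rows(commands=[[[0, 0, 0.3, 0, 0, 0], [0, 0, 0, 0, 0, 0], [0, 0, 0, 0, 0, 0], [0, 0, 0, 0, 0, 0], [0, 0, 0, 0, 0, 0]]], gripper=-1)

```text
clock: 4.88
tool_pos: [0.6111, 0.2899, 0.2173]
tool_rot: [-2.337, -2.099, 0.0]
ft_force: [-1.5, 0.2, 1.6]
opening: 0.0082
grasp_force: 58.4
```

```bash
cat >> h.py <<'E'
def bu(q): return np.array([-.166*np.cos(q)+.034*np.sin(q),.166*np.sin(q)+.034*np.cos(q)])*100
E
python3 - <<'E'
from h import *
p=np.load("p.npy");s=get_state();d=s["tool_pos"]-[p[0],p[1],0]
back=np.cos(p[2])*d[0]+np.sin(p[2])*d[1]-.068; up=d[2]-.006-.044
print(back,up,bu(p[3])/100,np.hypot(back,up),np.hypot(.166,.034))
q0=np.arctan2(up,-back)-np.arctan2(.034,.166);print("q0",q0)
qs=np.linspace(q0,0,31)
for i in range(30):
    e=bu(qs[i+1])-bu(qs[i]);print([0,round(e[0],2),round(-e[1],2)],end="\n" if i%5==4 else " ")
E
```

```text
-0.0042198264690893605 0.16730672610944813 [-0.00609285  0.16933658] 0.16735993408486727 0.1694461566398011
q0 1.3435544197650053
[0, np.float64(-0.76), np.float64(0.04)] [0, np.float64(-0.76), np.float64(0.07)] [0, np.float64(-0.75), np.float64(0.1)] [0, np.float64(-0.75), np.float64(0.14)] [0, np.float64(-0.74), np.float64(0.17)]
[0, np.float64(-0.73), np.float64(0.2)] [0, np.float64(-0.72), np.float64(0.24)] [0, np.float64(-0.71), np.float64(0.27)] [0, np.float64(-0.7), np.float64(0.3)] [0, np.float64(-0.68), np.float64(0.33)]
[0, np.float64(-0.67), np.float64(0.36)] [0, np.float64(-0.65), np.float64(0.39)] [0, np.float64(-0.63), np.float64(0.42)] [0, np.float64(-0.61), np.float64(0.45)] [0, np.float64(-0.59), np.float64(0.47)]
[0, np.float64(-0.57), np.float64(0.5)] [0, np.float64(-0.55), np.float64(0.53)] [0, np.float64(-0.52), np.float64(0.55)] [0, np.float64(-0.5), np.float64(0.57)] [0, np.float64(-0.47), np.float64(0.59)]
[0, np.float64(-0.45), np.float64(0.61)] [0, np.float64(-0.42), np.float64(0.63)] [0, np.float64(-0.39), np.float64(0.65)] [0, np.float64(-0.36), np.float64(0.67)] [0, np.float64(-0.33), np.float64(0.68)]
[0, np.float64(-0.3), np.float64(0.7)] [0, np.float64(-0.27), np.float64(0.71)] [0, np.float64(-0.23), np.float64(0.72)] [0, np.float64(-0.2), np.float64(0.73)] [0, np.float64(-0.17), np.float64(0.74)]
```

send_rows(commands=[[[0, -0.76, 0.04, 0, 0, 0], [0, -0.76, 0.07, 0, 0, 0], [0, -0.75, 0.1, 0, 0, 0], [0, -0.75, 0.14, 0, 0, 0], [0, -0.74, 0.17, 0, 0, 0]]])

```text
clock: 5.5
tool_pos: [0.5734, 0.2944, 0.2129]
tool_rot: [2.337, 2.1, 0.003]
ft_force: [1.0, 2.7, 8.7]
opening: 0.0079
grasp_force: 58.9
```

send_rows(commands=[[[0, -0.73, 0.2, 0, 0, 0], [0, -0.72, 0.24, 0, 0, 0], [0, -0.71, 0.27, 0, 0, 0], [0, -0.7, 0.3, 0, 0, 0], [0, -0.68, 0.33, 0, 0, 0]]])

```text
clock: 6.12
tool_pos: [0.5379, 0.2986, 0.1989]
tool_rot: [-2.336, -2.1, -0.002]
ft_force: [2.7, 6.4, 1.8]
opening: 0.0084
grasp_force: 61.6
```

send_rows(commands=[[[0, -0.67, 0.36, 0, 0, 0], [0, -0.65, 0.39, 0, 0, 0], [0, -0.63, 0.42, 0, 0, 0], [0, -0.61, 0.45, 0, 0, 0], [0, -0.59, 0.47, 0, 0, 0]]])

```text
clock: 6.75
tool_pos: [0.5062, 0.3023, 0.178]
tool_rot: [-2.335, -2.1, -0.002]
ft_force: [-0.1, 7.8, 5.5]
opening: 0.0081
grasp_force: 62.0
```

send_rows(commands=[[[0, -0.57, 0.5, 0, 0, 0], [0, -0.55, 0.53, 0, 0, 0], [0, -0.52, 0.55, 0, 0, 0], [0, -0.5, 0.57, 0, 0, 0], [0, -0.47, 0.59, 0, 0, 0]]])

```text
clock: 7.38
tool_pos: [0.4805, 0.3053, 0.1505]
tool_rot: [-2.335, -2.1, -0.003]
ft_force: [1.4, 10.5, 1.2]
opening: 0.0079
grasp_force: 63.2
```

send_rows(commands=[[[0, -0.45, 0.61, 0, 0, 0], [0, -0.42, 0.63, 0, 0, 0], [0, -0.39, 0.65, 0, 0, 0], [0, -0.36, 0.67, 0, 0, 0], [0, -0.33, 0.68, 0, 0, 0]]])

```text
clock: 8.0
tool_pos: [0.4612, 0.3076, 0.1181]
tool_rot: [-2.334, -2.099, -0.004]
ft_force: [1.5, 11.1, 0.3]
opening: 0.0077
grasp_force: 64.8
```

Run:
```python
from h import *
p=np.load("p.npy");s=get_state();d=s["tool_pos"]-[p[0],p[1],0]
back=np.cos(p[2])*d[0]+np.sin(p[2])*d[1]-.068; up=d[2]-.006-.044
print(back,up,np.hypot(back,up),"q",np.arctan2(up,-back)-np.arctan2(.034,.166),s["ft_force"],s["ft_torque"])
cv2.imwrite("pics/c4.png",cv2.resize(read_camera("side")[60:260,220:400,::-1],None,fx=2.5,fy=2.5,interpolation=2))
```

```text
-0.15506861714509612 0.06812668695884637 0.16937391032647575 q 0.21192236811760318 [ 1.47210951 11.14951743  0.30591406] [ 2.331635   -0.48021481 -0.22688416]
```

View pics/c4.png

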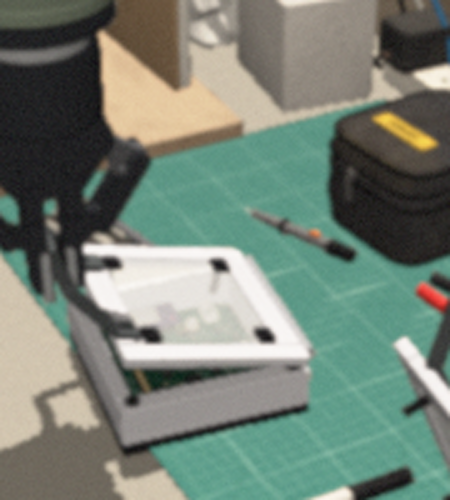

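The handle is held and the cover is at q≈0.21, following well. Continuing down, slower, while easing the sideways force.

send_rows(commands=[[[0.05, -0.3, 0.7, 0, 0, 0], [0.05, -0.25, 0.7, 0, 0, 0], [0.05, -0.2, 0.6, 0, 0, 0], [0, -0.15, 0.5, 0, 0, 0], [0, -0.1, 0.3, 0, 0, 0]]])

```text
clock: 8.68
tool_pos: [0.451, 0.309, 0.0898]
tool_rot: [-2.335, -2.1, 0.0]
ft_force: [-1.5, 5.0, 1.3]
opening: 0.0077
grasp_force: 65.8
```

send_rows(commands=[[[0, -0.03, 0.15, 0, 0, 0], [0, -0.02, 0.1, 0, 0, 0], [0, -0.02, 0.1, 0, 0, 0]]])

```text
clock: 9.05
tool_pos: [0.4502, 0.3091, 0.0864]
tool_rot: [-2.335, -2.1, 0.001]
ft_force: [-5.3, 5.1, 2.8]
opening: 0.0083
grasp_force: 65.9
```

send_rows(commands=[[[0, 0.03, 0.1, 0, 0, 0], [0, 0.02, 0.1, 0, 0, 0]]])

```text
clock: 9.3
tool_pos: [0.4497, 0.3091, 0.0842]
tool_rot: [-2.334, -2.1, 0.003]
ft_force: [-11.3, 7.0, 2.3]
opening: 0.0081
grasp_force: 66.7
```

send_rows(commands=[[[0, 0, 0.1, 0, 0, 0], [0, 0, 0.05, 0, 0, 0]]])

```text
clock: 9.55
tool_pos: [0.4494, 0.3092, 0.0826]
tool_rot: [-2.334, -2.1, 0.003]
ft_force: [-12.3, 6.4, 2.1]
opening: 0.0079
grasp_force: 66.7
```

send_rows(commands=[[[0, -0.1, 0.1, 0, 0, 0], [0, -0.05, 0.1, 0, 0, 0]]])

```text
clock: 9.8
tool_pos: [0.4489, 0.3093, 0.0808]
tool_rot: [-2.335, -2.1, 0.001]
ft_force: [-4.3, 6.7, 0.8]
opening: 0.0079
grasp_force: 66.5
```

send_rows(commands=[[[0, 0, 0.1, 0, 0, 0], [0, 0, 0.1, 0, 0, 0]]])

```text
clock: 10.05
tool_pos: [0.4485, 0.3093, 0.0787]
tool_rot: [-2.334, -2.1, 0.002]
ft_force: [-8.4, 5.9, 1.4]
opening: 0.008
grasp_force: 66.6
```

send_rows(commands=[[[0, -0.05, 0.1, 0, 0, 0], [0, 0, 0.1, 0, 0, 0]]])

```text
clock: 10.3
tool_pos: [0.4483, 0.3094, 0.0775]
tool_rot: [-2.335, -2.1, 0.001]
ft_force: [-13.5, 0.3, 33.6]
opening: 0.0081
grasp_force: 69.5
```

send_rows(commands=[[[0, 0, 0.1, 0, 0, 0], [0, 0, 0, 0, 0, 0]]])

```text
clock: 10.55
tool_pos: [0.4483, 0.3094, 0.0774]
tool_rot: [-2.335, -2.1, 0.001]
ft_force: [-16.4, -2.1, 39.6]
opening: 0.008
grasp_force: 70.5
```

Run:
```python
from h import *
a=read_camera("side")[130:230,230:360,::-1]
cv2.imwrite("pics/c5.png",cv2.resize(a,None,fx=5,fy=5,interpolation=2))
print(get_state()["ft_force"],get_state()["tool_pos"])
```

```text
[-15.56119009  -1.9833221   40.33762605] [0.44833041 0.30938862 0.07742131]
```

View pics/c5.png

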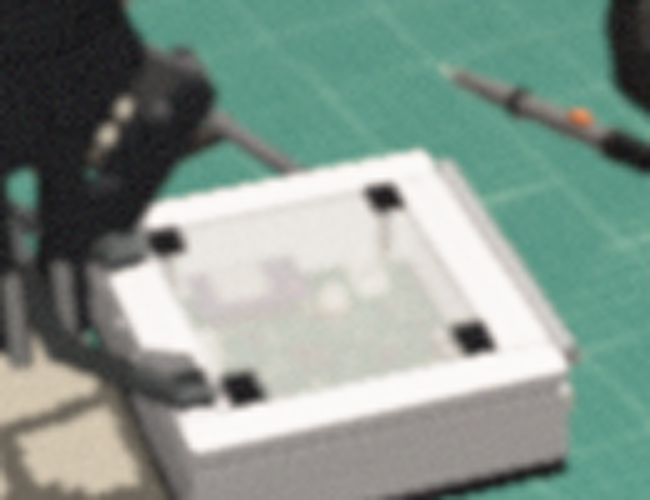

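The cover lies flat on the nest with a clear vertical contact force (40 N). I'll relieve the force, open modestly, and rise.

send_rows(commands=[[[0, -0.1, -0.1, 0, 0, 0], [0, 0, -0.03, 0, 0, 0]]])

```text
clock: 10.85
tool_pos: [0.4482, 0.3094, 0.0778]
tool_rot: [-2.336, -2.1, -0.001]
ft_force: [-2.6, 4.3, 5.9]
opening: 0.008
grasp_force: 67.0
```

send_rows(commands=[[[0, 0, 0, 0, 0, 0], [0, 0, 0, 0, 0, 0], [0, 0, 0, 0, 0, 0], [0, 0, 0, 0, 0, 0]]], gripper=-0.4)

```text
clock: 11.35
tool_pos: [0.4489, 0.3086, 0.0772]
tool_rot: [-2.337, -2.099, 0.0]
ft_force: [-0.1, 0.2, -0.1]
opening: 0.0256
grasp_force: 0.0
```

send_rows(commands=[[[0, 0, -1, 0, 0, 0], [0, 0, -2, 0, 0, 0], [0, 0, -3, 0, 0, 0], [0, 0, -5, 0, 0, 0], [0, 0, -5, 0, 0, 0]]])

```text
clock: 11.98
tool_pos: [0.4486, 0.3087, 0.2402]
tool_rot: [-2.336, -2.1, -0.001]
ft_force: [0.9, 0.0, -0.1]
opening: 0.0253
grasp_force: 0.0
```

send_rows(commands=[[[0, 0, -5, 0, 0, 0], [0, 0, -3, 0, 0, 0], [0, 0, 0, 0, 0, 0], [0, 0, 0, 0, 0, 0]]])

```text
clock: 12.48
tool_pos: [0.4486, 0.3084, 0.3175]
tool_rot: [2.337, 2.099, 0.0]
ft_force: [-0.4, 0.1, 0.1]
opening: 0.0258
grasp_force: 0.0
```

Run:
```python
from h import *
cv2.imwrite("pics/s6.png",read_camera("side")[:,:,::-1]);p=np.load("p.npy")
print(proj("side",[hand(p,0,.0465),hand(p,0,-.0465)]),get_state()["ft_force"])
```

```text
[[229.49749557 171.093355  ]
 [244.24260328 202.03920995]] [-0.81829222 -0.6268371   0.50606298]
```

View pics/s6.png

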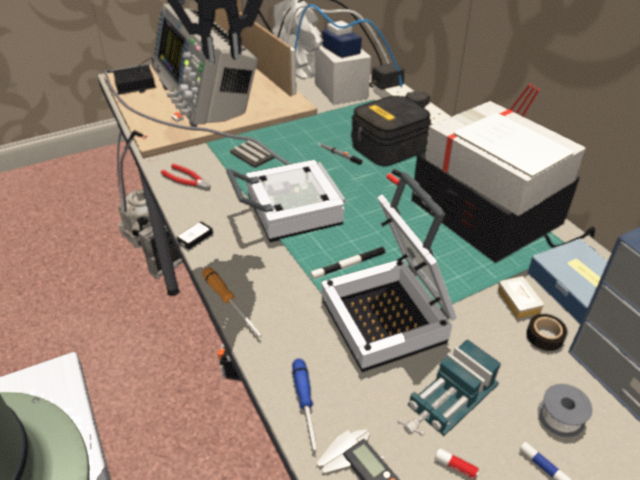

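The board fixture's cover is shut flat with its handle at about (235,187), as predicted for q=0. The empty fixture's cover still stands at (415,250), and the gripper is clear.

```bash
python3 -c "
from rig import *
print(finish_job())"
```

```text
the job is handed in; nothing more can be done
None
```

The cover of the fixture with the green board was lowered by its handle onto its stops without dropping and let go; the empty fixture's cover still stands open, and the job was handed in at about 12.5 s, with no verdict returned.

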